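# Isolate the test jig, then lift the board out and hold it level

## Robot

A 7-joint arm with a two-finger parallel gripper is mounted at the origin on a cart in front of the work surface, level with it; the furniture and walls round the work are solid. World frame = base frame: x ahead of the robot, y to its left, z up, the work surface at z = 0. Lengths are in m, angles in rad, forces in N, time in s.
With the tool pointing down it reaches from about 0.425 to 0.95 m from the base axis. Payload 16.7 kg.
Tool frame: the origin (TCP) lies midway between the tips of the shut fingers; the grasp point (between the pads) lies 19 mm behind it (bot.tcp_to_grasp is the distance from the TCP to the grasp point, in m); z points along the fingers, y is the line along which they close (so a half turn about z gives the same grasp; the last joint's range is limited). The gripper opens to 94 mm and grips with 3 to 60 N. Pads are 16 mm wide; open, the fingers measure 119 mm over their backs; the gripper's body (75 mm by 177 mm) begins 78 mm behind the grasp point.
Start: joints at [-1.349, 0.426, 0.074, 1.606, -0.034, 1.111, -0.067], TCP at [0.245, 0.629, 0.205] pointing down, gripper open.
Joint ranges: [-2.85, 2.85], [-0.5, 2.14], [-1.23, 1.37], [0.21, 2.46], [-1.02, 4.16], [0.16, 2.05], [-2.73, 2.73]. Speed limits (rad/s): [1.89, 1.89, 2.39, 2.39, 3.01, 3.01, 3.01].

## Interface

Orientations are given as a unit quaternion [w, x, y, z].
In Python, from rig import bot gives the robot as it stands.
- The arm moves only by the tool servo_tool, never from a script. Its argument "series" is a list of rows, each an object of numbers: "gripper": the closure in counts, from 0 (fully open) to 255 (shut); "tx", "ty", "tz": the shift along the tool's x, y, z in cm; "rx", "ry", "rz": the turn, a rotation vector about the tool's x, y, z in rad. A call has 1 to 20 rows; each row shifts and turns the commanded pose from where the row before left it, along the tool's axes as they then stand; what a row does not reach is not made up. A row lasts 1/10 s, in which the tool goes at most 50 mm and 8.59 degrees, less where a joint would pass 70% of its speed; a pose out of reach is approached as far as the arm can. A call is refused whole if a number of a shift passes 5 or a number of a turn 0.15, either way. A call with a gripper value outside its range is refused whole. The fingers move at their own pace and stop on an object; "squeeze" is the grip in N (left out, the last holds). Time passes only in rows, so rows that do not move let the fingers close. It gives the time, the measured TCP pose, the force, the opening and the grip force at its end, in the units of the state.
- bot.observe(): the state, without advancing time (a new reading comes with each control period).
- bot.get_image(name): name is "scene" or "side" or "wrist"; returns a dict with "image" (400x640x3 uint8, red, green, blue), "range_z" (400x640 float32, m along the optical axis (not along the pixel's ray), 0 where there is no reading), "camera_matrix" (3x3 intrinsics, pixels), "dist" ([k1, k2, p1, p2, k3] as OpenCV has them; the pictures are not rectified), "eye" and "orientation" of the camera in the world; the wrist camera has in their place "tool_from_camera" (4x4, takes a point from camera to tool coordinates, whose origin is the TCP and whose axes are the flange's). Camera axes: x right, y down, z forward; pixel columns grow to the right and rows downward; lengths in m; the calibration is good to about 2 mm. A picture is of the moment at which its call begins: read the wrist's pose just before it.
- bot.job_done(): hands the job in; it is judged then, once.
Trained networks look in the newest picture that a camera, given by its name, has taken for a name from the list of things; names that differ only in an ending like _2 or _b are one class to them, and where a whole thing is asked for, a point or a joint stands for the part that bears it (a point fixed in the world has none). Each returns a list of dicts, best first, with "conf" (0 to 1); they miss things now and then, are a little off and sometimes report something else, mostly with a low value. They report only what shows in the picture. A call takes as long as a camera call. They do not tell look-alikes from the thing itself.
- bot.find_in(camera, label): "box" ([centre column, centre row, width, height] in pixels, round what is visible of it).
- bot.landmark_of(camera, label): "pixel" ([column, row] in pixels: a listed point, or the origin of a listed thing).
The state is a dict: "t": time; "joint_pos": joint angles; "joint_vel": joint speeds; "joint_torque": joint torques, N m; "eef_pos": TCP position; "tcp_rot": TCP orientation; "contact_force": force on the tool from outside, world axes, zero at the start; "ft_torque": the same for the moment, N m; "finger_gap": finger opening in m; "grasp_force": force on a finger pad.
Only numpy, scipy, OpenCV 4.12 (cv2) and the standard library are available. Lean on these libraries where they do the work, as an engineer would, in place of code of your own. Each camera call takes 0.05 s, during which the arm holds its last target. There are 200 camera calls.

## Task

The green circuit board in the test jig has finished its run. Turn the jig's red isolator handle a quarter turn anticlockwise to off, which also swings the steel latch off the board, and only then take the board by its two long edges, lift it straight up out of the nest and hold it level and still about 10 cm above where it sat, so that I can look at its solder side. Hold it so for two seconds and finish while still holding it there; leave the other things on the bench alone.

Things in the scene. Friction and masses are not known exactly. Their poses are not given: they have to be found in the camera images.
- jig: grey box-shaped board test jig with light grey top panel, fixed on the bench, 140 (x) x 210 (y) x 40 mm high without fittings. Origin at the centre of its underside on the bench, z up; x points to its rear, away from the front face with the coloured sockets. The nest with the board is centred at y = +42 mm, the isolator axis at y = -58 mm, both at x = 0.
- seat (a point): centre of the nest at the height of the seated board's underside: 54 mm above the bench, 11 mm above the black probe plate below. Axes as the jig's. The board rests on 4 corner ledges between corner guides with 1.5 mm play; those at its long sides are 4 mm thick and stand 9 mm above its underside, only from 31 to 46 mm off its middle: between them both long edges are open to a finger.
- isolator (a joint): turn of the isolator, rad: 0 = ON (start; the steel latch points along the jig's +y and its end lies 6 mm over the board's short end, 1.5 mm above it, so the board cannot be lifted); grows anticlockwise seen from above to 1.57 = OFF (latch points to the jig's front, -x, clear of the board). Over-centre detent of 0.12 Nm at the stops: let go past halfway (0.79), it snaps to the nearer stop.
- handle (a point): middle of the red bar grip, on the isolator's vertical axis, 77.5 mm above the bench. The bar is 50 mm long, 14 mm wide and 24 mm high (65.5 to 89.5 mm above the bench), on a red disc of radius 22 mm whose top is at 65.5 mm; below lie the steel latch (61 mm from axis to end) and a yellow plate. The point turns with the handle: the bar lies along its y axis.
- green_board: green circuit board 60 (x) x 90 (y) mm, 2 mm thick, about 60 g, centre of mass near its middle. Origin at the centre of its underside, z up; it lies in the nest with its axes as the jig's. Terminal block flush with the +x long edge from y = 16 to 38 mm, 13 mm high; black header 2 mm inside the -x long edge from y = -33 to -3 mm, 10 mm high. Grip the long edges (60 mm apart) at the middle.
- module: white plastic converter module, 40 x 70 x 23 mm, lying on the bench to the right of the jig: leave it. Origin at the centre of its underside.
- side_cutters: red-handled side cutters 52 x 131 x 12 mm lying on the bench: leave them. Origin at the centre of the underside.
- tweezers: steel tweezers 12 x 122 x 8 mm lying on the bench: leave them. Origin at the centre of the underside.
- brush: black antistatic brush 14 x 173 x 10 mm lying on the bench: leave it. Origin at the centre of the underside.
There are look-alikes about, which are no part of the job. There is more than one size of the green_board; the job needs the smaller.

How it is judged:
On the way, in this order (a step that is already met when the one before it is completed fails the run):
1. the isolator is at its off stop, with the board still seated in the nest (value of joint isolator above 1.4 rad and distance between green_board and seat below 0.008 m), for 0.2 s.
2. the board is held level and still 60 to 150 mm above its seat for two seconds (z of green_board in the frame of seat between 0.06 and 0.15 m and horizontal distance between green_board and seat below 0.05 m and angle between green_board's own z axis and vertical below 0.1 rad and linear speed of green_board below 0.03 m/s and angular speed of green_board below 0.3 rad/s), for 2 s.
At the end, for the whole second after the job is handed in: The isolator is off (joint over 1.4 rad); the fingers hold the green board right side up, 60 to 150 mm above its seat, within 50 mm of being straight above it, within 0.1 rad (6 degrees) of level, still (under 0.03 m/s and 0.3 rad/s) and touching no part of the jig (all of step 2 and value of joint isolator above 1.4 rad and contact force between the fingers and green_board above 1 N and contact force between green_board and jig below 0.1 N); the arm keeps its last pose, push and grip.
It fails at once if the board is lifted off its ledges while the isolator is on (value of joint isolator below 0.79 rad and z of green_board in the frame of seat above 0.006 m).
It fails at once if another thing on the bench is moved by more than 25 mm (distance of any of module, side_cutters, tweezers, brush from where it was at the start of the episode above 0.025 m).
It also fails if it takes over 51 s, if anything falls off the work surface, if the arm or the gripper's body presses on something with over 40 N, if the wrist force passes 120 N, or if a joint passes its speed limit or range.

## Working session

There is one attempt and no reset: what is moved stays moved. The work goes in short steps, Python scripts to look and compute and a tool call to move; the robot and the scene stay as the last step left them, time stands still between calls to the robot, and variables do not carry over. Pictures are saved under pics/ and viewed, at most 10 in all, crops included, and the job is handed in when it is done.

Besides the shell and the picture viewer there is one more tool, called as a command line: name --argument value ..., lists and objects as JSON in quotes. servo_tool: Moves the arm, as the interface text tells. Its arguments: {"type":"object","properties":{"series":{"type":"array"},"squeeze":{"type":"number"}},"required":["series"]}

```bash
mkdir -p pics
cat > h.py <<'E'
import numpy as np, cv2
from scipy.spatial.transform import Rotation as R
from rig import bot
def q2R(q): return R.from_quat([q[1],q[2],q[3],q[0]]).as_matrix()
def cam(name):
    s=bot.observe(); im=bot.get_image(name)
    if 'eye' in im:
        o=np.array(im['orientation']); Rm=o if o.shape==(3,3) else q2R(o); T=np.eye(4);T[:3,:3]=Rm;T[:3,3]=im['eye']
    else:
        W=np.eye(4);W[:3,:3]=q2R(s['tcp_rot']);W[:3,3]=s['eef_pos'];T=W@np.array(im['tool_from_camera'])
    im['T']=T; return im
def ray(im,px):
    u=cv2.undistortPoints(np.array([[px]],float),np.array(im['camera_matrix']),np.array(im['dist']))[0,0]
    return np.array([u[0],u[1],1.])
def at_z(im,px,z):
    d=im['T'][:3,:3]@ray(im,px);e=im['T'][:3,3];return e+d*(z-e[2])/d[2]
def at_depth(im,px):
    c,r=int(round(px[0])),int(round(px[1]));w=im['range_z'][max(r-2,0):r+3,max(c-2,0):c+3];w=w[w>0]
    if len(w)==0:return None
    return (im['T']@np.append(ray(im,px)*np.median(w),1))[:3]
def save(im,n,box=None,scale=1):
    a=im['image'][:,:,::-1]
    if box: a=a[box[1]:box[3],box[0]:box[2]]
    cv2.imwrite('pics/'+n+'.png',cv2.resize(a,None,fx=scale,fy=scale,interpolation=cv2.INTER_CUBIC))
E
cat > a.py <<'E'
from h import *
np.set_printoptions(precision=3,suppress=True)
print(bot.observe())
ims=[]
for n in ['scene','side']:
    im=cam(n);ims.append(im['image'])
    for l in ['jig','handle','green_board','seat','module']:
        for d in bot.landmark_of(n,l): print(n,l,d['conf'],np.array(d['pixel']),at_depth(im,d['pixel']))
cv2.imwrite('pics/a.png',cv2.resize(np.vstack(ims)[:,:,::-1],(480,600)))
save({'image':ims[0]},'scene');save({'image':ims[1]},'side')
E
python3 a.py
```

```text
{'t': 0.0, 'joint_pos': array([-1.349,  0.427,  0.074,  1.607, -0.034,  1.111, -0.067]), 'joint_vel': array([-0.002,  0.   , -0.   , -0.001,  0.   ,  0.   , -0.   ]), 'joint_torque': array([  0.001, -93.582,   3.667, -45.42 ,  -0.049,   0.02 ,   0.   ]), 'eef_pos': array([0.244, 0.629, 0.205]), 'tcp_rot': array([-0.   ,  0.184,  0.983, -0.001]), 'contact_force': array([ 0.27 , -1.222,  0.366]), 'ft_torque': array([ 0.03 ,  0.042, -0.006]), 'grasp_force': 0.0, 'finger_gap': 0.09392983028317199}
scene handle 0.64 [348.4 212. ] [0.543 0.    0.077]
scene handle 0.45 [377.1 261.2] [ 0.488 -0.16   0.022]
scene handle 0.23 [328.  207.9] [0.534 0.074 0.059]
scene green_board 0.92 [323.4 207.2] [0.523 0.083 0.062]
scene green_board 0.55 [271.9 201.1] [0.483 0.28  0.005]
scene seat 0.55 [329.3 206.8] [0.543 0.077 0.057]
scene seat 0.45 [347.9 210.2] [0.543 0.002 0.084]
scene module 0.73 [379.7 259.4] [ 0.5   -0.159  0.02 ]
side jig 0.81 [312.2 218.7] [0.521 0.145 0.048]
side handle 0.54 [314.  192.4] [0.538 0.003 0.075]
side green_board 0.82 [315.6 257.5] [0.485 0.298 0.007]
side green_board 0.6 [310.  208.9] [0.536 0.096 0.057]
side green_board 0.4 [309.5 211.5] [0.534 0.118 0.059]
side seat 0.6 [311.9 212.6] [0.525 0.123 0.059]
side module 0.68 [331.  191.6] [ 0.493 -0.138  0.016]
```

View pics/scene.png

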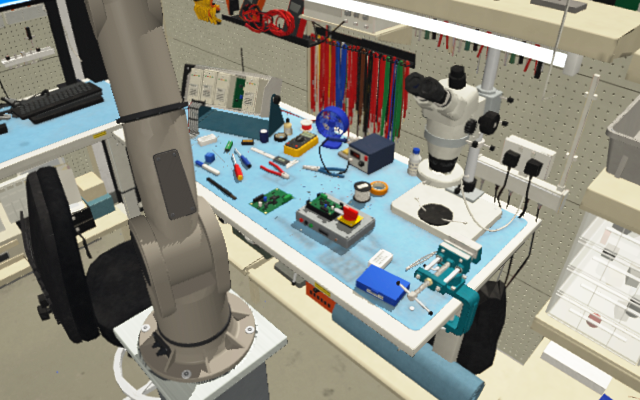

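View pics/side.png

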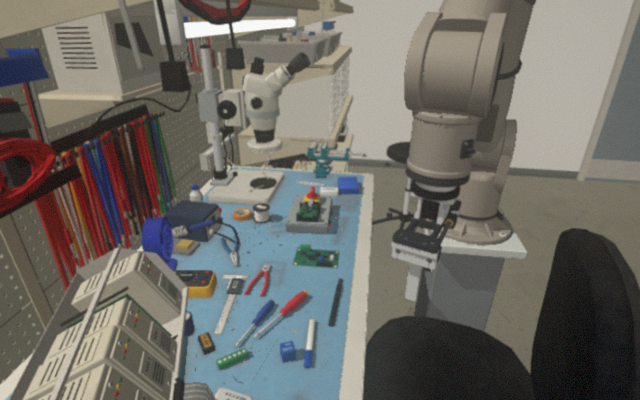

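Candidates for the board: one in the jig at scene (325,207), and a larger loose one on the bench at (271,201). Candidates for the handle: the red bar at (349,213), while (377,261) is a mistaken hit near the blue box and module. I choose the board seated in the jig and the red bar on it. I'll swing above it and check from close by.

servo_tool --series '[{"tz": -1,"tx": -1,"gripper": 0},{"tz": -1,"tx": -2.5,"ty": -0.7,"rz": 0.05},{"tz": -1,"tx": -3.5,"ty": -0.7,"rz": 0.055},{"tz": -1,"tx": -3.5,"ty": -0.7,"rz": 0.06},{"tz": -1,"tx": -3.5,"ty": -0.7,"rz": 0.06},{"tz": -1,"tx": -3.5,"ty": -0.7,"rz": 0.06},{"tz": -1,"tx": -3.5,"ty": -0.7,"rz": 0.06},{"tz": -1,"tx": -3.5,"ty": -0.7,"rz": 0.06},{"tz": -1,"tx": -3.5,"ty": -0.7,"rz": 0.06},{"tx": -3.5,"ty": -0.7,"rz": 0.06},{"tx": -3.5,"ty": -0.7,"rz": 0.06},{"tx": -3.5,"ty": -0.7,"rz": 0.06},{"tx": -3.5,"ty": -0.7,"rz": 0.06},{"tx": -3.5,"ty": -0.7,"rz": 0.06},{"tx": -3.5,"ty": -0.7,"rz": 0.06},{"tx": -3.5,"ty": -0.7,"rz": 0.06},{"tx": -3.5,"ty": -0.7,"rz": 0.06},{"tx": -3.5,"ty": -0.7,"rz": 0.06},{"tx": -2,"ty": -0.7,"rz": 0.03},{"tx": -0.5}]'

```text
schema error: expected keys gripper, tx, ty, tz, rx, ry, rz
```

```bash
cat > w.py <<'E'
from h import *
import sys
np.set_printoptions(precision=4,suppress=True)
s=bot.observe();print(s['t'],s['eef_pos'],s['tcp_rot'],s['joint_pos'])
im=cam('wrist')
print(np.array(im['tool_from_camera']),im['camera_matrix'])
for l in ['jig','handle','green_board','seat']:
    for d in bot.landmark_of('wrist',l): print(l,d['conf'],np.array(d['pixel']),at_depth(im,d['pixel']))
for l in ['jig','handle','green_board']:
    for d in bot.find_in('wrist',l): print('box',l,d['conf'],np.array(d['box']))
np.savez(sys.argv[1]+'.npz',**{k:im[k] for k in ['image','range_z','camera_matrix','dist','T']})
save(im,sys.argv[1])
E
python3 w.py w1
```

```text
0.6 [0.2446 0.6291 0.2054] [ 0.      0.1844  0.9829 -0.0001] [-1.3495  0.4261  0.0739  1.606  -0.0341  1.1108 -0.0671]
[[ 0.0004 -0.9661 -0.2583  0.075 ]
 [ 1.      0.0004 -0.     -0.0008]
 [ 0.0001 -0.2583  0.9661 -0.1797]
 [ 0.      0.      0.      1.    ]] [[276.1062   0.     321.323 ]
 [  0.     276.1062 197.6314]
 [  0.       0.       1.    ]]
green_board 0.66 [190.5 372.2] [0.2124 0.6103 0.338 ]
box green_board 0.75 [201.7 356.4  17.3  21.5]
```

servo_tool --series '[{"gripper": 0,"tx": -1.5,"ty": 0,"tz": -1,"rx": 0,"ry": 0,"rz": 0.02},{"gripper": 0,"tx": -2.5,"ty": -0.7,"tz": -1,"rx": 0,"ry": 0,"rz": 0.05},{"gripper": 0,"tx": -3.5,"ty": -0.7,"tz": -1,"rx": 0,"ry": 0,"rz": 0.06},{"gripper": 0,"tx": -3.5,"ty": -0.7,"tz": -1,"rx": 0,"ry": 0,"rz": 0.06},{"gripper": 0,"tx": -3.5,"ty": -0.7,"tz": -1,"rx": 0,"ry": 0,"rz": 0.06},{"gripper": 0,"tx": -3.5,"ty": -0.7,"tz": -1,"rx": 0,"ry": 0,"rz": 0.06},{"gripper": 0,"tx": -3.5,"ty": -0.7,"tz": -1,"rx": 0,"ry": 0,"rz": 0.06},{"gripper": 0,"tx": -3.5,"ty": -0.7,"tz": -1,"rx": 0,"ry": 0,"rz": 0.06},{"gripper": 0,"tx": -3.5,"ty": -0.7,"tz": -1,"rx": 0,"ry": 0,"rz": 0.06},{"gripper": 0,"tx": -3.5,"ty": -0.7,"tz": -1,"rx": 0,"ry": 0,"rz": 0.06},{"gripper": 0,"tx": -3.5,"ty": -0.7,"tz": 0,"rx": 0,"ry": 0,"rz": 0.06},{"gripper": 0,"tx": -3.5,"ty": -0.7,"tz": 0,"rx": 0,"ry": 0,"rz": 0.06},{"gripper": 0,"tx": -3.5,"ty": -0.7,"tz": 0,"rx": 0,"ry": 0,"rz": 0.06},{"gripper": 0,"tx": -3.5,"ty": -0.7,"tz": 0,"rx": 0,"ry": 0,"rz": 0.06},{"gripper": 0,"tx": -3.5,"ty": -0.7,"tz": 0,"rx": 0,"ry": 0,"rz": 0.06},{"gripper": 0,"tx": -3.5,"ty": -0.7,"tz": 0,"rx": 0,"ry": 0,"rz": 0.06},{"gripper": 0,"tx": -3.5,"ty": -0.7,"tz": 0,"rx": 0,"ry": 0,"rz": 0.06},{"gripper": 0,"tx": -3.5,"ty": -0.7,"tz": 0,"rx": 0,"ry": 0,"rz": 0.06},{"gripper": 0,"tx": -2,"ty": -0.7,"tz": 0,"rx": 0,"ry": 0,"rz": 0.06},{"gripper": 0,"tx": 0,"ty": 0,"tz": 0,"rx": 0,"ry": 0,"rz": 0}]'

```text
t: 3.0
eef_pos: [0.5304, 0.0954, 0.3065]
tcp_rot: [0.0, 0.671, 0.742, 0.001]
contact_force: [0.1, 0.6, 0.7]
finger_gap: 0.0936
grasp_force: 0.0
```

```bash
python3 w.py w1
```

```text
3.0 [0.5304 0.0954 0.3065] [0.     0.6709 0.7415 0.0006] [-0.7742  0.1215  0.5318  1.8068 -0.0659  1.2295 -0.1236]
[[ 0.0004 -0.9662 -0.2579  0.0741]
 [ 1.      0.0002  0.0008 -0.0006]
 [-0.0007 -0.2579  0.9662 -0.1797]
 [ 0.      0.      0.      1.    ]] [[276.1062   0.     321.323 ]
 [  0.     276.1062 197.6314]
 [  0.       0.       1.    ]]
jig 0.8 [326.1 187.6] [0.5403 0.0725 0.0566]
handle 0.83 [325.9 232.1] [0.5459 0.0102 0.0898]
green_board 0.85 [330.9 174.9] [0.5456 0.0939 0.0578]
green_board 0.64 [306.9  44.8] [0.4889 0.2854 0.0168]
box jig 0.67 [329.6 190.3  96.2 130.6]
box green_board 0.9 [333.  171.6  41.   52.9]
box green_board 0.75 [309.9  44.4  84.1  67.4]
```

View pics/w1.png

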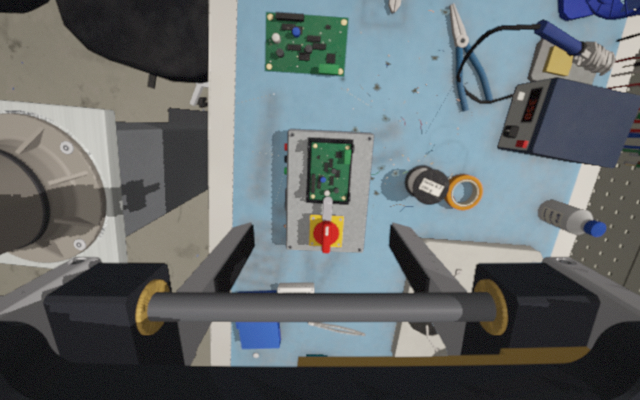

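The close look shows the jig at (330,190), the seated small board at (331,172), the red bar at (326,235) with the latch pointing up the image over the board, and the larger loose board at (307,45). Next I measure the jig's yaw and centre from depth.

```bash
cat > j.py <<'E'
from h import *
import sys
np.set_printoptions(precision=4,suppress=True)
f=dict(np.load(sys.argv[1]+'.npz'))
v,u=np.mgrid[0:400,0:640]
n=cv2.undistortPoints(np.stack([u,v],-1).reshape(-1,1,2).astype(float),f['camera_matrix'],f['dist'])[:,0]
z=f['range_z'].ravel();P=np.c_[n*z[:,None],z]@f['T'][:3,:3].T+f['T'][:3,3]
ok=(z>0)&(np.abs(P[:,0]-.54)<.12)&(np.abs(P[:,1]-.06)<.16)
rgb=f['image'].reshape(-1,3).astype(int)
def rect(m,name):
    m=(m&ok).reshape(400,640).astype('uint8')
    k,l,st,_=cv2.connectedComponentsWithStats(m)
    if k<2: print(name,'none');return
    i=1+np.argmax(st[1:,4]);p=P[(l==i).ravel()]
    r=cv2.minAreaRect((p[:,:2]*1000).astype('float32'));print(name,len(p),r,'z',np.median(p[:,2]),'min/max',p[:,2].min(),p[:,2].max())
for lo in (.03,.025): rect((P[:,2]>lo)&(P[:,2]<.12),'jig')
red=(rgb[:,0]>150)&(rgb[:,1]<60)&(rgb[:,2]<60)
rect(red&(P[:,2]>.081),'bar'); rect(red&(P[:,2]>.055),'redall')
g=(rgb[:,1]>rgb[:,0]+25)&(rgb[:,1]>rgb[:,2]+15)
rect(g&(P[:,2]>.045),'board')
y=(rgb[:,0]>170)&(rgb[:,1]>140)&(rgb[:,2]<90);rect(y,'yellow')
E
python3 j.py w1
```

```text
jig 9961 ((544.7646484375, 58.14653396606445), (140.4513702392578, 207.2098388671875), 3.11003041267395) z 0.04134287208829046 min/max 0.030010689653260203 0.09185100640515803
jig 10045 ((542.1075439453125, 57.98344802856445), (145.67393493652344, 207.2040252685547), 3.073709011077881) z 0.041313664537376726 min/max 0.025036196722924453 0.09185100640515803
bar 162 ((548.1463012695312, 0.7145881652832031), (12.518189430236816, 45.31838607788086), 2.912830114364624) z 0.08943958439255342 min/max 0.08109882207945102 0.09185100640515803
redall 257 ((553.8291015625, 1.0037422180175781), (23.898508071899414, 45.31838607788086), 2.912830352783203) z 0.08852878110249546 min/max 0.06432047039368693 0.09185100640515803
board 1571 ((544.8220825195312, 98.09940338134766), (61.90380096435547, 92.66973876953125), 5.308262825012207) z 0.05633597949652053 min/max 0.04699852872233584 0.06906557392655993
yellow 167 ((565.5835571289062, 0.13225746154785156), (17.207130432128906, 54.550445556640625), 4.444579601287842) z 0.05594851341004303 min/max 0.05341861514016699 0.0665214263827631
```

servo_tool --series '[{"gripper": 0,"tx": -2.4,"ty": 0.2,"tz": 2.5,"rx": 0,"ry": 0,"rz": 0},{"gripper": 0,"tx": -2.4,"ty": 0.2,"tz": 3,"rx": 0,"ry": 0,"rz": 0},{"gripper": 0,"tx": -2.4,"ty": 0.2,"tz": 3,"rx": 0,"ry": 0,"rz": 0},{"gripper": 0,"tx": -2.4,"ty": 0.2,"tz": 3,"rx": 0,"ry": 0,"rz": 0},{"gripper": 0,"tx": 0,"ty": 0,"tz": 3,"rx": 0,"ry": 0,"rz": 0.045},{"gripper": 0,"tx": 0,"ty": 0,"tz": 0,"rx": 0,"ry": 0,"rz": 0},{"gripper": 0,"tx": 0,"ty": 0,"tz": 0,"rx": 0,"ry": 0,"rz": 0}]'

```text
t: 4.1
eef_pos: [0.5491, 0.006, 0.1609]
tcp_rot: [-0.0, 0.683, 0.73, -0.0]
contact_force: [-0.3, 0.3, 0.1]
finger_gap: 0.0938
grasp_force: 0.0
```

```bash
python3 w.py w2; python3 j.py w2
```

```text
4.1 [0.5491 0.006  0.1609] [-0.0001  0.6831  0.7303 -0.0005] [-0.5996  0.3009  0.5703  1.9607 -0.1995  0.9359  0.1363]
[[ 0.0004 -0.9662 -0.2579  0.0741]
 [ 1.      0.0002  0.0008 -0.0006]
 [-0.0007 -0.2579  0.9662 -0.1797]
 [ 0.      0.      0.      1.    ]] [[276.1062   0.     321.323 ]
 [  0.     276.1062 197.6314]
 [  0.       0.       1.    ]]
jig 0.76 [319.6 143.9] [0.5432 0.0603 0.0567]
handle 0.75 [319.9 204.8] [0.5473 0.006  0.09  ]
handle 0.51 [344.2 344.6] [ 0.5984 -0.2314  0.0055]
green_board 0.62 [321.2 106.5] [0.5424 0.0965 0.0564]
box jig 0.56 [320.8 139.4 143.6 200.3]
box handle 0.8 [320.6 189.2  43.5  91.7]
box handle 0.42 [280.4 287.6  51.5   7.2]
box green_board 0.94 [325.8 102.3  63.3  98.3]
jig 24556 ((544.3751831054688, 58.10338592529297), (140.7529296875, 207.37413024902344), 3.2928476333618164) z 0.041374626997819436 min/max 0.030346423727372118 0.0919589799569297
jig 24699 ((541.6365966796875, 58.064849853515625), (146.01718139648438, 207.23658752441406), 3.115509033203125) z 0.04135493725087647 min/max 0.0250055973487619 0.0919589799569297
bar 488 ((548.088623046875, -0.22686004638671875), (12.135015487670898, 47.77770233154297), 1.2792565822601318) z 0.08953382658947731 min/max 0.08221397607706576 0.09148978368214844
redall 791 ((554.6568603515625, 0.13895606994628906), (25.35065269470215, 47.62227249145508), 3.441110610961914) z 0.08865720341708977 min/max 0.06406048551361893 0.09148978368214844
board 4400 ((543.6649169921875, 98.58103942871094), (62.51750564575195, 94.34966278076172), 2.159810781478882) z 0.05634697779742301 min/max 0.0454394449000014 0.07021242709183723
yellow 468 ((564.8184204101562, -0.48392486572265625), (19.327768325805664, 54.04835510253906), 4.107901573181152) z 0.05598013355997053 min/max 0.05394927871672062 0.06592833290649769
```

View pics/w2.png

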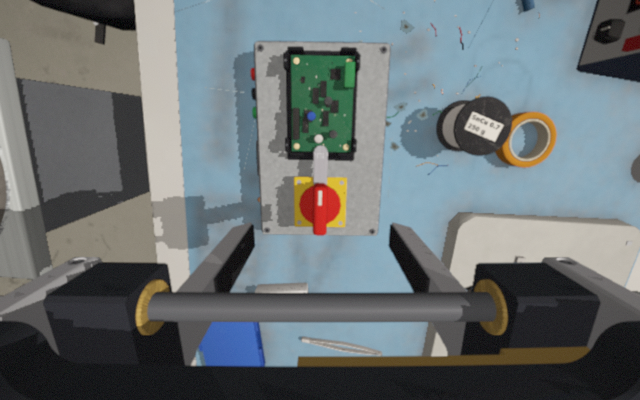

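The picture shows the jig with the red bar at (320,205), the latch up to (319,140) over the small board at (322,105), and nothing in the way of the fingers. Bar and isolator axis agree at (0.548, 0.000). I descend with the tips just above the disc and close.

servo_tool --series '[{"gripper": 0,"tx": -0.3,"ty": -0.1,"tz": 2,"rx": 0,"ry": 0,"rz": 0.01},{"gripper": 0,"tx": -0.3,"ty": 0,"tz": 2.5,"rx": 0,"ry": 0,"rz": 0},{"gripper": 0,"tx": 0,"ty": 0,"tz": 2,"rx": 0,"ry": 0,"rz": 0},{"gripper": 0,"tx": 0,"ty": 0,"tz": 1.5,"rx": 0,"ry": 0,"rz": 0},{"gripper": 100,"tx": 0,"ty": 0,"tz": 1.1,"rx": 0,"ry": 0,"rz": 0},{"gripper": 255,"tx": 0,"ty": 0,"tz": 0,"rx": 0,"ry": 0,"rz": 0},{"gripper": 255,"tx": 0,"ty": 0,"tz": 0,"rx": 0,"ry": 0,"rz": 0},{"gripper": 255,"tx": 0,"ty": 0,"tz": 0,"rx": 0,"ry": 0,"rz": 0},{"gripper": 255,"tx": 0,"ty": 0,"tz": 0,"rx": 0,"ry": 0,"rz": 0},{"gripper": 255,"tx": 0,"ty": 0,"tz": 0,"rx": 0,"ry": 0,"rz": 0},{"gripper": 255,"tx": 0,"ty": 0,"tz": 0,"rx": 0,"ry": 0,"rz": 0},{"gripper": 255,"tx": 0,"ty": 0,"tz": 0,"rx": 0,"ry": 0,"rz": 0}]' --squeeze 25

```text
t: 5.7
eef_pos: [0.5484, -0.0006, 0.0696]
tcp_rot: [0.0, 0.687, 0.726, 0.0]
contact_force: [-0.7, -0.1, -0.4]
finger_gap: 0.0335
grasp_force: 0.0
```

servo_tool --series '[{"gripper": 255,"tx": 0,"ty": 0,"tz": 0,"rx": 0,"ry": 0,"rz": 0},{"gripper": 255,"tx": 0,"ty": 0,"tz": 0,"rx": 0,"ry": 0,"rz": 0},{"gripper": 255,"tx": 0,"ty": 0,"tz": 0,"rx": 0,"ry": 0,"rz": 0},{"gripper": 255,"tx": 0,"ty": 0,"tz": 0,"rx": 0,"ry": 0,"rz": 0},{"gripper": 255,"tx": 0,"ty": 0,"tz": 0,"rx": 0,"ry": 0,"rz": 0},{"gripper": 255,"tx": 0,"ty": 0,"tz": 0,"rx": 0,"ry": 0,"rz": 0}]'

```text
t: 6.3
eef_pos: [0.5477, -0.0006, 0.0694]
tcp_rot: [-0.0, 0.687, 0.726, -0.0]
contact_force: [-4.7, 0.2, 4.8]
finger_gap: 0.0136
grasp_force: 25.0
```

The bar is gripped: 14 mm gap, 25 N. Now I turn it anticlockwise, which is negative about the downward tool z.

servo_tool --series '[{"gripper": 255,"tx": 0,"ty": 0,"tz": 0,"rx": 0,"ry": 0,"rz": -0.1},{"gripper": 255,"tx": 0,"ty": 0,"tz": 0,"rx": 0,"ry": 0,"rz": -0.1},{"gripper": 255,"tx": 0,"ty": 0,"tz": 0,"rx": 0,"ry": 0,"rz": -0.1},{"gripper": 255,"tx": 0,"ty": 0,"tz": 0,"rx": 0,"ry": 0,"rz": -0.1},{"gripper": 255,"tx": 0,"ty": 0,"tz": 0,"rx": 0,"ry": 0,"rz": -0.1},{"gripper": 255,"tx": 0,"ty": 0,"tz": 0,"rx": 0,"ry": 0,"rz": -0.1},{"gripper": 255,"tx": 0,"ty": 0,"tz": 0,"rx": 0,"ry": 0,"rz": -0.1},{"gripper": 255,"tx": 0,"ty": 0,"tz": 0,"rx": 0,"ry": 0,"rz": -0.1},{"gripper": 255,"tx": 0,"ty": 0,"tz": 0,"rx": 0,"ry": 0,"rz": -0.1},{"gripper": 255,"tx": 0,"ty": 0,"tz": 0,"rx": 0,"ry": 0,"rz": -0.1},{"gripper": 255,"tx": 0,"ty": 0,"tz": 0,"rx": 0,"ry": 0,"rz": -0.1},{"gripper": 255,"tx": 0,"ty": 0,"tz": 0,"rx": 0,"ry": 0,"rz": -0.1},{"gripper": 255,"tx": 0,"ty": 0,"tz": 0,"rx": 0,"ry": 0,"rz": -0.1},{"gripper": 255,"tx": 0,"ty": 0,"tz": 0,"rx": 0,"ry": 0,"rz": -0.1},{"gripper": 255,"tx": 0,"ty": 0,"tz": 0,"rx": 0,"ry": 0,"rz": -0.1},{"gripper": 255,"tx": 0,"ty": 0,"tz": 0,"rx": 0,"ry": 0,"rz": -0.06},{"gripper": 255,"tx": 0,"ty": 0,"tz": 0,"rx": 0,"ry": 0,"rz": 0},{"gripper": 255,"tx": 0,"ty": 0,"tz": 0,"rx": 0,"ry": 0,"rz": 0}]'

```text
t: 8.1
eef_pos: [0.5477, -0.0007, 0.0694]
tcp_rot: [-0.001, -0.021, 1.0, -0.0]
contact_force: [-5.2, -0.7, 6.5]
finger_gap: 0.0138
grasp_force: 25.0
```

servo_tool --series '[{"gripper": 165,"tx": 0,"ty": 0,"tz": 0,"rx": 0,"ry": 0,"rz": 0},{"gripper": 165,"tx": 0,"ty": 0,"tz": 0,"rx": 0,"ry": 0,"rz": 0},{"gripper": 165,"tx": 0,"ty": 0,"tz": 0,"rx": 0,"ry": 0,"rz": 0},{"gripper": 165,"tx": 0,"ty": 0,"tz": 0,"rx": 0,"ry": 0,"rz": 0},{"gripper": 165,"tx": 0,"ty": 0,"tz": -1.5,"rx": 0,"ry": 0,"rz": 0},{"gripper": 165,"tx": 0,"ty": 0,"tz": -3,"rx": 0,"ry": 0,"rz": 0},{"gripper": 165,"tx": 0,"ty": 0,"tz": -3,"rx": 0,"ry": 0,"rz": 0},{"gripper": 0,"tx": 0,"ty": 0,"tz": -3,"rx": 0,"ry": 0,"rz": 0.1},{"gripper": 0,"tx": 0,"ty": 0,"tz": -1,"rx": 0,"ry": 0,"rz": 0.14},{"gripper": 0,"tx": 0,"ty": 0,"tz": 0,"rx": 0,"ry": 0,"rz": 0.14},{"gripper": 0,"tx": 0,"ty": 0,"tz": 0,"rx": 0,"ry": 0,"rz": 0.14},{"gripper": 0,"tx": 0,"ty": 0,"tz": 0,"rx": 0,"ry": 0,"rz": 0.14},{"gripper": 0,"tx": 0,"ty": 0,"tz": 0,"rx": 0,"ry": 0,"rz": 0.14},{"gripper": 0,"tx": 0,"ty": 0,"tz": 0,"rx": 0,"ry": 0,"rz": 0.14},{"gripper": 0,"tx": 0,"ty": 0,"tz": 0,"rx": 0,"ry": 0,"rz": 0.14},{"gripper": 0,"tx": 0,"ty": 0,"tz": 0,"rx": 0,"ry": 0,"rz": 0.14},{"gripper": 0,"tx": 0,"ty": 0,"tz": 0,"rx": 0,"ry": 0,"rz": 0.14},{"gripper": 0,"tx": 0,"ty": 0,"tz": 0,"rx": 0,"ry": 0,"rz": 0.14},{"gripper": 0,"tx": 0,"ty": 0,"tz": 0,"rx": 0,"ry": 0,"rz": 0.06},{"gripper": 0,"tx": 0,"ty": 0,"tz": 0,"rx": 0,"ry": 0,"rz": 0}]'

```text
t: 10.1
eef_pos: [0.5483, -0.0005, 0.1845]
tcp_rot: [0.0, 0.688, 0.726, -0.0]
contact_force: [0.1, 0.8, -1.0]
finger_gap: 0.0942
grasp_force: 0.0
```

servo_tool --series '[{"gripper": 0,"tx": 2,"ty": 0,"tz": 0,"rx": 0,"ry": 0,"rz": 0},{"gripper": 0,"tx": 3,"ty": 0,"tz": 0,"rx": 0,"ry": 0,"rz": 0},{"gripper": 0,"tx": 3,"ty": 0,"tz": 0,"rx": 0,"ry": 0,"rz": 0},{"gripper": 0,"tx": 2,"ty": 0,"tz": 0,"rx": 0,"ry": 0,"rz": 0},{"gripper": 0,"tx": 0,"ty": 0,"tz": 0,"rx": 0,"ry": 0,"rz": 0},{"gripper": 0,"tx": 0,"ty": 0,"tz": 0,"rx": 0,"ry": 0,"rz": 0}]'

```text
t: 10.7
eef_pos: [0.5428, 0.0992, 0.1844]
tcp_rot: [0.0, 0.687, 0.727, -0.0]
contact_force: [-1.3, 0.6, -0.4]
finger_gap: 0.0942
grasp_force: 0.0
```

```bash
sed -i "s/rect(g&/if 1: rect(g\&/" j.py; python3 w.py w3; python3 j.py w3
```

```text
10.7 [0.5428 0.0992 0.1844] [ 0.0001  0.6866  0.727  -0.0001] [-0.5922  0.2538  0.3495  1.9227 -0.1033  0.9824 -0.1385]
[[ 0.0004 -0.9662 -0.2579  0.0741]
 [ 1.      0.0002  0.0008 -0.0006]
 [-0.0007 -0.2579  0.9662 -0.1797]
 [ 0.      0.      0.      1.    ]] [[276.1062   0.     321.323 ]
 [  0.     276.1062 197.6314]
 [  0.       0.       1.    ]]
handle 0.73 [321.2 276.2] [0.5477 0.0052 0.0827]
green_board 0.95 [280.9  19.5] [0.4865 0.2843 0.0166]
green_board 0.91 [323.4 193. ] [0.545  0.0967 0.0564]
box jig 0.96 [321.4 212.1 123.6 162. ]
box jig 0.74 [308.7 273.3  73.4  36. ]
box handle 0.74 [307.5 271.9  70.2  39. ]
box green_board 0.73 [322.6 191.4  55.6  79.9]
box green_board 0.68 [281.9  30.7 114.9  61.4]
box green_board 0.39 [321.  213.6 123.7 166.8]
jig 17400 ((544.427490234375, 58.37489318847656), (140.42620849609375, 206.7896728515625), 3.0546393394470215) z 0.04133036474483451 min/max 0.030186572628398856 0.09231013193656568
jig 17533 ((542.2422485351562, 58.396728515625), (145.5581512451172, 206.7810821533203), 3.209712505340576) z 0.04130597604042008 min/max 0.02509557288024844 0.09231013193656568
bar 301 ((547.26318359375, -0.4566364288330078), (46.468955993652344, 12.006921768188477), 2.759160041809082) z 0.08967166545314037 min/max 0.08576104272312524 0.09231013193656568
redall 334 ((546.7991943359375, 12.036600112915039), (39.731689453125, 16.727962493896484), 1.459641933441162) z 0.06619852760679748 min/max 0.06392222440359457 0.06935392401865109
board 2927 ((543.6049194335938, 97.0167236328125), (61.17513656616211, 92.50630950927734), 3.0572052001953125) z 0.056387881656710825 min/max 0.04525746000210734 0.06923291242256019
yellow 449 ((545.5857543945312, 9.385932922363281), (55.83547592163086, 34.605472564697266), 3.34175705909729) z 0.05606110228305389 min/max 0.0400640509555083 0.07139113903031519
```

View pics/w3.png

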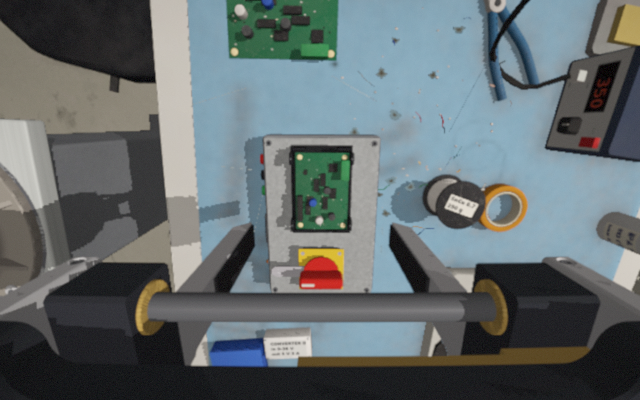

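The handle bar now lies across at (321,280), the latch is off the board, and the board is still seated at (322,190). The board centre lines up with the TCP to about 1 mm. I descend to z ≈ 0.048 (plate at 0.043, board underside at 0.054) and grip.

servo_tool --series '[{"gripper": 0,"tx": 0,"ty": 0,"tz": 2,"rx": 0,"ry": 0,"rz": 0},{"gripper": 0,"tx": 0,"ty": 0,"tz": 3,"rx": 0,"ry": 0,"rz": 0},{"gripper": 0,"tx": 0,"ty": 0,"tz": 3,"rx": 0,"ry": 0,"rz": 0},{"gripper": 0,"tx": 0,"ty": 0,"tz": 2,"rx": 0,"ry": 0,"rz": 0},{"gripper": 0,"tx": 0,"ty": 0,"tz": 1.5,"rx": 0,"ry": 0,"rz": 0},{"gripper": 0,"tx": 0,"ty": 0,"tz": 1,"rx": 0,"ry": 0,"rz": 0},{"gripper": 0,"tx": 0,"ty": 0,"tz": 0.7,"rx": 0,"ry": 0,"rz": 0},{"gripper": 0,"tx": 0,"ty": 0,"tz": 0.4,"rx": 0,"ry": 0,"rz": 0},{"gripper": 50,"tx": 0,"ty": 0,"tz": 0,"rx": 0,"ry": 0,"rz": 0},{"gripper": 50,"tx": 0,"ty": 0,"tz": 0,"rx": 0,"ry": 0,"rz": 0},{"gripper": 50,"tx": 0,"ty": 0,"tz": 0,"rx": 0,"ry": 0,"rz": 0}]' --squeeze 15

```text
t: 12.2
eef_pos: [0.5432, 0.0993, 0.049]
tcp_rot: [0.0, 0.687, 0.726, 0.0]
contact_force: [-0.4, 0.1, -0.8]
finger_gap: 0.0764
grasp_force: 0.0
```

servo_tool --series '[{"gripper": 80,"tx": 0,"ty": 0,"tz": 0.2,"rx": 0,"ry": 0,"rz": 0},{"gripper": 110,"tx": 0,"ty": 0,"tz": 0,"rx": 0,"ry": 0,"rz": 0},{"gripper": 255,"tx": 0,"ty": 0,"tz": 0,"rx": 0,"ry": 0,"rz": 0},{"gripper": 255,"tx": 0,"ty": 0,"tz": 0,"rx": 0,"ry": 0,"rz": 0},{"gripper": 255,"tx": 0,"ty": 0,"tz": 0,"rx": 0,"ry": 0,"rz": 0},{"gripper": 255,"tx": 0,"ty": 0,"tz": 0,"rx": 0,"ry": 0,"rz": 0},{"gripper": 255,"tx": 0,"ty": 0,"tz": 0,"rx": 0,"ry": 0,"rz": 0},{"gripper": 255,"tx": 0,"ty": 0,"tz": 0,"rx": 0,"ry": 0,"rz": 0}]'

```text
t: 13.0
eef_pos: [0.5428, 0.0993, 0.0465]
tcp_rot: [-0.0, 0.687, 0.726, -0.0]
contact_force: [-0.5, 0.4, 0.7]
finger_gap: 0.0595
grasp_force: 15.0
```

The gap is 59.5 mm at 15 N with almost no side force, so the board is held by its long edges. I lift it straight up 10 cm.

servo_tool --series '[{"gripper": 255,"tx": 0,"ty": 0,"tz": -0.3,"rx": 0,"ry": 0,"rz": 0},{"gripper": 255,"tx": 0,"ty": 0,"tz": -0.5,"rx": 0,"ry": 0,"rz": 0},{"gripper": 255,"tx": 0,"ty": 0,"tz": -0.8,"rx": 0,"ry": 0,"rz": 0},{"gripper": 255,"tx": 0,"ty": 0,"tz": -1,"rx": 0,"ry": 0,"rz": 0},{"gripper": 255,"tx": 0,"ty": 0,"tz": -1,"rx": 0,"ry": 0,"rz": 0},{"gripper": 255,"tx": 0,"ty": 0,"tz": -1,"rx": 0,"ry": 0,"rz": 0},{"gripper": 255,"tx": 0,"ty": 0,"tz": -1,"rx": 0,"ry": 0,"rz": 0},{"gripper": 255,"tx": 0,"ty": 0,"tz": -1,"rx": 0,"ry": 0,"rz": 0},{"gripper": 255,"tx": 0,"ty": 0,"tz": -1,"rx": 0,"ry": 0,"rz": 0},{"gripper": 255,"tx": 0,"ty": 0,"tz": -1,"rx": 0,"ry": 0,"rz": 0},{"gripper": 255,"tx": 0,"ty": 0,"tz": -0.8,"rx": 0,"ry": 0,"rz": 0},{"gripper": 255,"tx": 0,"ty": 0,"tz": -0.4,"rx": 0,"ry": 0,"rz": 0},{"gripper": 255,"tx": 0,"ty": 0,"tz": -0.2,"rx": 0,"ry": 0,"rz": 0},{"gripper": 255,"tx": 0,"ty": 0,"tz": 0,"rx": 0,"ry": 0,"rz": 0},{"gripper": 255,"tx": 0,"ty": 0,"tz": 0,"rx": 0,"ry": 0,"rz": 0}]'

```text
t: 14.5
eef_pos: [0.5427, 0.0992, 0.1461]
tcp_rot: [-0.0, 0.687, 0.726, -0.0]
contact_force: [1.0, 0.6, -0.2]
finger_gap: 0.0592
grasp_force: 15.0
```

```bash
python3 w.py w4
cat > p.py <<'E'
from h import *
f=dict(np.load('w4.npz'));v,u=np.mgrid[0:400,0:640]
n=cv2.undistortPoints(np.stack([u,v],-1).reshape(-1,1,2).astype(float),f['camera_matrix'],f['dist'])[:,0]
z=f['range_z'].ravel();P=np.c_[n*z[:,None],z]@f['T'][:3,:3].T+f['T'][:3,3]
c=f['image'].reshape(-1,3).astype(int);g=(c[:,1]>c[:,0]+25)&(c[:,1]>c[:,2]+15)&(z>0)&(np.hypot(P[:,0]-.543,P[:,1]-.1)<.06)&(P[:,2]>.1)
p=P[g];m=np.median(p[:,2]);p=p[abs(p[:,2]-m)<.006]
for _ in range(5):
    A=np.c_[p[:,:2],np.ones(len(p))];k=np.linalg.lstsq(A,p[:,2],rcond=None)[0];e=p[:,2]-A@k;p=p[abs(e)<max(.001,1.5*e.std())]
print('plane tilt',k[:2],'z',m,len(p))
E
python3 p.py
```

```text
14.5 [0.5427 0.0992 0.1461] [-0.0001  0.6874  0.7263 -0.0003] [-0.5826  0.3001  0.3431  1.9592 -0.1268  0.9033 -0.12  ]
[[ 0.0004 -0.9662 -0.2579  0.0741]
 [ 1.      0.0002  0.0008 -0.0006]
 [-0.0007 -0.2579  0.9662 -0.1797]
 [ 0.      0.      0.      1.    ]] [[276.1062   0.     321.323 ]
 [  0.     276.1062 197.6314]
 [  0.       0.       1.    ]]
green_board 0.93 [276.9   3.7] [0.4862 0.2902 0.0053]
green_board 0.68 [321.  240.9] [0.5421 0.0981 0.1559]
box jig 0.74 [320.  213.8 139.3 163.3]
box handle 0.42 [273.2 286.1  15.   12.1]
box green_board 0.59 [276.6  27.4 129.5  54.8]
box green_board 0.57 [321.4 233.5  94.8 119.8]
plane tilt [ 0.00030054 -0.00151851] z 0.15602345767653075 6336
```

View pics/w4.png

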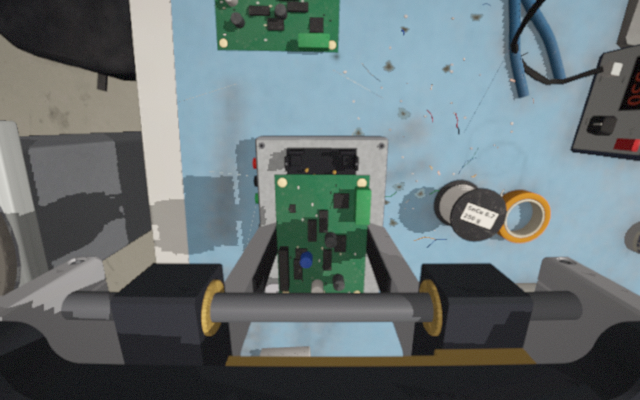

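The board is held at (322,235) between the fingers, level to under 0.01 rad, with its top at 0.156 m. That puts it 10 cm above the empty nest seen at (320,160). I hold it still for more than two seconds.

servo_tool --series '[{"gripper": 255,"tx": 0,"ty": 0,"tz": 0,"rx": 0,"ry": 0,"rz": 0},{"gripper": 255,"tx": 0,"ty": 0,"tz": 0,"rx": 0,"ry": 0,"rz": 0},{"gripper": 255,"tx": 0,"ty": 0,"tz": 0,"rx": 0,"ry": 0,"rz": 0},{"gripper": 255,"tx": 0,"ty": 0,"tz": 0,"rx": 0,"ry": 0,"rz": 0},{"gripper": 255,"tx": 0,"ty": 0,"tz": 0,"rx": 0,"ry": 0,"rz": 0},{"gripper": 255,"tx": 0,"ty": 0,"tz": 0,"rx": 0,"ry": 0,"rz": 0},{"gripper": 255,"tx": 0,"ty": 0,"tz": 0,"rx": 0,"ry": 0,"rz": 0},{"gripper": 255,"tx": 0,"ty": 0,"tz": 0,"rx": 0,"ry": 0,"rz": 0},{"gripper": 255,"tx": 0,"ty": 0,"tz": 0,"rx": 0,"ry": 0,"rz": 0},{"gripper": 255,"tx": 0,"ty": 0,"tz": 0,"rx": 0,"ry": 0,"rz": 0},{"gripper": 255,"tx": 0,"ty": 0,"tz": 0,"rx": 0,"ry": 0,"rz": 0},{"gripper": 255,"tx": 0,"ty": 0,"tz": 0,"rx": 0,"ry": 0,"rz": 0},{"gripper": 255,"tx": 0,"ty": 0,"tz": 0,"rx": 0,"ry": 0,"rz": 0},{"gripper": 255,"tx": 0,"ty": 0,"tz": 0,"rx": 0,"ry": 0,"rz": 0},{"gripper": 255,"tx": 0,"ty": 0,"tz": 0,"rx": 0,"ry": 0,"rz": 0},{"gripper": 255,"tx": 0,"ty": 0,"tz": 0,"rx": 0,"ry": 0,"rz": 0},{"gripper": 255,"tx": 0,"ty": 0,"tz": 0,"rx": 0,"ry": 0,"rz": 0},{"gripper": 255,"tx": 0,"ty": 0,"tz": 0,"rx": 0,"ry": 0,"rz": 0},{"gripper": 255,"tx": 0,"ty": 0,"tz": 0,"rx": 0,"ry": 0,"rz": 0},{"gripper": 255,"tx": 0,"ty": 0,"tz": 0,"rx": 0,"ry": 0,"rz": 0}]'

```text
t: 16.9
eef_pos: [0.5429, 0.0993, 0.1465]
tcp_rot: [0.0, 0.687, 0.726, -0.0]
contact_force: [-0.6, -0.2, -0.4]
finger_gap: 0.0595
grasp_force: 15.0
```

servo_tool --series '[{"gripper": 255,"tx": 0,"ty": 0,"tz": 0,"rx": 0,"ry": 0,"rz": 0},{"gripper": 255,"tx": 0,"ty": 0,"tz": 0,"rx": 0,"ry": 0,"rz": 0},{"gripper": 255,"tx": 0,"ty": 0,"tz": 0,"rx": 0,"ry": 0,"rz": 0},{"gripper": 255,"tx": 0,"ty": 0,"tz": 0,"rx": 0,"ry": 0,"rz": 0},{"gripper": 255,"tx": 0,"ty": 0,"tz": 0,"rx": 0,"ry": 0,"rz": 0},{"gripper": 255,"tx": 0,"ty": 0,"tz": 0,"rx": 0,"ry": 0,"rz": 0}]'

```text
t: 17.5
eef_pos: [0.5428, 0.0992, 0.1465]
tcp_rot: [-0.0, 0.687, 0.726, -0.0]
contact_force: [-0.2, 0.1, -0.8]
finger_gap: 0.0591
grasp_force: 15.0
```

```bash
python3 -c "
from rig import bot
s=bot.observe();print(s['t'],s['eef_pos'],s['finger_gap'],s['grasp_force']);print(bot.job_done())"
```

```text
17.5 [0.54284876 0.09923286 0.14648707] 0.05914875829745606 14.998110383749008
the job is handed in; nothing more can be done
None
```

The isolator is turned off, and the small green board is held level and still about 10 cm above its nest with a 15 N grip; I handed the job in at 17.5 s, but no verdict was shown.

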